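Count to the third gap and push the findings tray in

ROBOT

A 6-joint arm with a two-finger parallel gripper is mounted at the origin on the work surface. World frame = base frame: x ahead of the robot, y to its left, z up, the work surface at z = 0. Lengths are in m, angles in rad, forces in N, time in s.
With the tool pointing down it reaches from about 0.3 to 0.875 m from the base axis. Payload 6.4 kg.
Tool frame: the origin (TCP) lies at the very end of the fingers, on their centre line; the grasp point (between the pads) lies 19 mm behind it; z points along the fingers, y is the line along which they close (so a half turn about z gives the same grasp; the last joint's range is limited). The gripper opens to 85 mm and grips with 20 to 120 N. Pads are 22 mm wide; open, the fingers measure 114 mm over their backs; the gripper's body (76 mm by 85 mm) begins 54 mm behind the grasp point. The pads swing forward as they close: fully open they stand 13 mm farther back than shut.
Start: joints at [-1.331, 0.181, 1.607, -0, 1.354, -0.206], TCP at [0.248, -0.519, 0.231] pointing down, gripper open.
Joint ranges: [-2.99, 2.99], [-0.89, 2.07], [0.3, 2.58], [-1.14, 4.28], [0, 2.63], [-3.12, 3.12]. Speed limits (rad/s): [2.57, 2.57, 3.01, 3.14, 3.14, 3.14].

INTERFACE

Orientations are given as a unit quaternion [x, y, z, w].
In Python, from workcell import manip gives the robot as it stands.
- The arm moves only by the shell command python3 -m crank 'ROWS'. ROWS is a JSON object whose one key "moves" holds a list of rows, each a list of 3 entries, a list of its own where there are three numbers: the turn, a rotation vector about the world's x, y, z in degrees, then the shift along the world's x, y, z in mm, then the opening, from 0 (shut) to 1 (fully open). In form: {"moves": [[[ax, ay, az], [x, y, z], jaw], ...]}. A call has 1 to 8 rows; each row is the pose to reach, as a shift and turn from the pose commanded when the call began; what a row does not reach only later rows make up. A row lasts 1/10 s, in which the tool goes at most 50 mm and 8.59 degrees, less where a joint would pass 70% of its speed; a pose out of reach is approached as far as the arm can. A call with a gripper value outside its range is refused whole. The fingers move at their own pace and stop on an object; the grip force is fixed at half the most. Time passes only in rows, so rows that repeat a pose let the fingers close. It gives the time, the measured TCP pose, the force, the opening and the grip force at its end, in the units of the state.
- manip.read_state(): the state, without advancing time (a new reading comes with each control period).
- manip.get_image(name): name is "scene" or "top"; returns a dict with "frame" (400x640x3 uint8, red, green, blue), "mtx" (3x3 intrinsics, pixels), "D" ([k1, k2, p1, p2, k3] as OpenCV has them; the pictures are not rectified), "world_from_camera" (4x4, takes a point from camera to world coordinates). Camera axes: x right, y up, looking along -z (the intrinsics and any distortion apply to the point x, -y, -z); pixel columns grow to the right and rows downward; lengths in m; the calibration is good to about 2 mm. A picture is of the moment at which its call begins. There is no depth.
- manip.sign_off(): hands the job in; it is judged then, once.
Trained networks look in the newest picture that a camera, given by its name, has taken for a name from the list of things; names that differ only in an ending like _2 or _b are one class to them, and where a whole thing is asked for, a point or a joint stands for the part that bears it (a point fixed in the world has none). Each returns a list of dicts, best first, with "score" (0 to 1); they miss things now and then, are a little off and sometimes report something else, mostly with a low value. They report only what shows in the picture. A call takes as long as a camera call. They do not tell look-alikes from the thing itself.
- manip.trace(thing, camera): "region" (400x640 bool, what is visible of it) and "at" ([row, column] in pixels, amid what is visible of it).
The state is a dict: "time": time; "joints": joint angles; "qd": joint speeds; "tau": joint torques, N m; "position": TCP position; "orientation": TCP orientation; "contact_force": force on the tool from outside, world axes, zero at the start; "ft_torque": the same for the moment, N m; "opening": finger opening in m; "grip_force": force on a finger pad.
Only numpy, scipy, OpenCV 4.12 (cv2) and the standard library are available. Lean on these libraries where they do the work, as an engineer would, in place of code of your own. Each camera call takes 0.05 s, during which the arm holds its last target. There are 200 camera calls.

TASK

On the hatter's bench, count along the divider rack by touch, starting from the end with the tall end panel: run a fingertip along the rail, touching it over the first gap, then over the second, then over the third. Then push the loose findings tray lengthwise into that third gap, along the bench and never lifted, until it is fully home against the back board, its near end flush with the ends of the dividers. Leave the two trays already in the rack and the other things on the bench where they are.

Things in the scene. Friction and masses are not known exactly. Their poses are not given: they have to be found in the camera images.
- rack: Plywood divider rack fixed to the bench: six gaps in a row, open above and in front, floorless (bench below). Origin on the bench, mid-row at the mouths; x into the gaps, y along the row. Gap centres y = +160, +96, +32, -32, -96, -160 mm; 56 mm clear, dividers 8 mm thick, 56 mm high, rounded noses at x = 0; back board's face at x = 110 mm, 50 mm high. The +96 and -96 gaps hold trays.
- tall_end: The taller plywood end panel, closing the +y or the -y end of the rack (rack y = +192 or -192 mm); counting starts at the gap next to it. 8 mm thick, 122 mm long in x, 64 mm high in front, its back part (rack x 62 to 122 mm) rising to a round top 115 mm high. Origin at its front foot, on the bench, in the plane of the gap mouths.
- low_end: The low end panel, 64 mm high all along, closing the other end of the rack. 8 mm thick. Origin at its front foot, on the bench, in the plane of the gap mouths.
- rail_1: Section of the wooden rail over the gap centred at rack y = +160 mm. Sections 1 to 6 form one rigid rail set 30 mm back from the mouths: 18 mm deep (rack x 30 to 48 mm), flat top 62 mm above the bench, underside 48 mm; each 56 mm long in y, parted by notches 8 mm wide and 2 mm deep over the dividers. Origin: middle of the top face, axes as the rack's.
- rail_2: Section of the wooden rail over the gap centred at rack y = +96 mm. Origin at the middle of its top face; as rail_1.
- rail_3: Section of the wooden rail over the gap centred at rack y = +32 mm. Origin at the middle of its top face; as rail_1.
- rail_4: Section of the wooden rail over the gap centred at rack y = -32 mm. Origin at the middle of its top face; as rail_1.
- rail_5: Section of the wooden rail over the gap centred at rack y = -96 mm. Origin at the middle of its top face; as rail_1.
- rail_6: Section of the wooden rail over the gap centred at rack y = -160 mm. Origin at the middle of its top face; as rail_1.
- tray: The loose findings tray on the bench before the rack: open-topped steel, 110 mm long (x), 50 wide (y), 35 high, walls 3 mm, brass buckles in it, 0.11 to 0.23 kg; slides on the bench. Origin at the centre of its underside; its x is within 0.3 rad of the rack's x at the start, either end may be taken as front. Home in a gap, its origin is at rack x = 55 mm.
- stored_a: A like tray with bobbins in it, standing in the gap at rack y = +96 mm; leave it. Origin at the centre of its underside.
- stored_b: A like tray with wooden toggles in it, standing in the gap at rack y = -96 mm; leave it. Origin at the centre of its underside.
- mug: Bystander: blue mug, 80 mm across, 92 mm high, handle at its +y side, standing beside the rack at the robot's right (-y). Origin at the centre of its underside.
- glue_jar: Bystander: stoneware jar 80 mm across with a white glue bottle standing in it, 168 mm high in all, beside the rack at the robot's left (+y). Origin at the centre of its underside.
- thread_cone: Bystander: cone of thread, 68 mm across, 98 mm high, standing on the bench at the -y side, nearer the robot than the mug. Origin at the centre of its underside.
Things that resemble listed ones, but are neither listed nor needed, are in the scene too. What is shaped like the tall_end but blue is not meant.

How it is judged:
On the way, in this order (a step that is already met when the one before it is completed fails the run):
1. a fingertip touches the rail over the first gap from the tall end panel (((y of tall_end in the frame of rack above 0 m and contact force between the fingers and rail_1 above 0.3 N) or (y of tall_end in the frame of rack below 0 m and contact force between the fingers and rail_6 above 0.3 N))), for 0.1 s.
2. a fingertip touches the rail over the second gap from the tall end panel (((y of tall_end in the frame of rack above 0 m and contact force between the fingers and rail_2 above 0.3 N) or (y of tall_end in the frame of rack below 0 m and contact force between the fingers and rail_5 above 0.3 N))), for 0.1 s.
3. a fingertip touches the rail over the third gap from the tall end panel (((y of tall_end in the frame of rack above 0 m and contact force between the fingers and rail_3 above 0.3 N) or (y of tall_end in the frame of rack below 0 m and contact force between the fingers and rail_4 above 0.3 N))), for 0.1 s.
4. the tray is pushed home in the third gap (x of tray in the frame of rack between 0.05 and 0.06 m and ((y of tall_end in the frame of rack above 0 m and y of tray in the frame of rack between 0.025 and 0.039 m) or (y of tall_end in the frame of rack below 0 m and y of tray in the frame of rack between -0.039 and -0.025 m)) and angle between the x axis of tray and the x axis of rack, either way round below 0.1 rad and height (world z) of tray below 0.006 m and angle between tray's own z axis and vertical below 0.06 rad), for 0.2 s.
At the end, for the whole second after the job is handed in: The tray lies flat on the bench in the third gap from the tall end panel, lengthwise (within 0.1 rad), its inner end within 5 mm of the back board, at rest; the stored trays are within 12 mm and the mug, jar and thread cone within 20 mm of where they stood (all of step 4 and linear speed of tray below 0.01 m/s and distance of each of stored_a, stored_b from where it was at the start of the episode below 0.012 m and distance of each of mug, glue_jar, thread_cone from where it was at the start of the episode below 0.02 m); the robot touches nothing.
It fails at once if the tray is lifted off the bench (10 mm) or tipped (height (world z) of tray above 0.01 m or angle between tray's own z axis and vertical above 0.25 rad).
It fails at once if a stored tray is moved more than 12 mm (distance of any of stored_a, stored_b from where it was at the start of the episode above 0.012 m).
It fails at once if the mug, glue jar or thread cone is moved more than 20 mm (distance of any of mug, glue_jar, thread_cone from where it was at the start of the episode above 0.02 m).
It also fails if it takes over 72 s, if anything falls off the work surface, if the arm or the gripper's body presses on something with over 40 N, if the wrist force passes 120 N, or if a joint passes its speed limit or range.

## Working session

There is one attempt and no reset: what is moved stays moved. The work goes in short steps, Python scripts to look and compute and a shell command to move; the robot and the scene stay as the last step left them, time stands still between calls to the robot, and variables do not carry over. Pictures are saved under pics/ and viewed, at most 10 in all, crops included, and the job is handed in when it is done.

```bash
mkdir -p pics
cat > h.py <<'E'
import numpy as np, cv2
from workcell import manip
def ray(im,px):  # px (col,row) -> origin, dirs
    p=np.array(px,float).reshape(-1,1,2)
    n=cv2.undistortPoints(p,np.array(im["mtx"]),np.array(im["D"])).reshape(-1,2)
    d=np.c_[n[:,0],-n[:,1],-np.ones(len(n))]
    T=np.array(im["world_from_camera"]); return T[:3,3], d@T[:3,:3].T
def onz(im,px,z):
    o,d=ray(im,px); return o+d*((z-o[2])/d[:,2])[:,None]
def proj(im,P):
    T=np.linalg.inv(np.array(im["world_from_camera"])); q=np.atleast_2d(P)@T[:3,:3].T+T[:3,3]
    q=q*[1,-1,-1]
    return cv2.projectPoints(q,np.zeros(3),np.zeros(3),np.array(im["mtx"]),np.array(im["D"]))[0].reshape(-1,2)
E
python3 - <<'E'
from h import *
for c in("scene","top"):
    im=manip.get_image(c); cv2.imwrite(f"pics/{c}0.png",im["frame"][:,:,::-1])
    print(c,np.round(im["world_from_camera"],3).tolist(),np.round(im["mtx"],1).tolist())
    for t in["rack","tall_end","low_end","rail_1","tray","stored_a","mug","glue_jar","thread_cone"]:
        for r in manip.trace(t,c)[:4]: print(t,round(r["score"],2),r["at"],int(r["region"].sum()))
print(manip.read_state())
E
```

```text
scene [[0.572, -0.647, 0.503, 1.155], [0.82, 0.459, -0.343, -0.397], [-0.009, 0.609, 0.793, 1.014], [0.0, 0.0, 0.0, 1.0]] [[409.5, 0.0, 323.0], [0.0, 409.5, 194.2], [0.0, 0.0, 1.0]]
rack 0.93 [243.0, 339.3] 3619
rack 0.4 [215.1, 364.0] 147
tall_end 0.85 [164.1, 368.4] 472
tall_end 0.79 [212.6, 396.4] 523
tall_end 0.17 [235.5, 321.0] 182
low_end 0.86 [270.9, 274.0] 230
rail_1 0.66 [243.2, 303.6] 165
rail_1 0.65 [204.8, 380.9] 119
rail_1 0.62 [226.2, 340.9] 163
rail_1 0.56 [214.4, 364.6] 143
tray 0.97 [198.3, 332.6] 686
stored_a 0.88 [224.0, 368.9] 330
stored_a 0.73 [210.6, 395.5] 491
stored_a 0.63 [257.9, 307.6] 347
mug 0.58 [279.0, 194.7] 1289
mug 0.57 [215.7, 363.5] 130
glue_jar 0.85 [136.4, 431.5] 953
thread_cone 0.84 [231.4, 186.7] 588
top [[-0.024, 0.995, -0.094, 0.438], [-0.999, -0.027, -0.032, -0.022], [-0.034, 0.093, 0.995, 1.271], [0.0, 0.0, 0.0, 1.0]] [[490.3, 0.0, 317.1], [0.0, 490.3, 192.9], [0.0, 0.0, 1.0]]
rack 0.63 [139.5, 335.1] 3188
tall_end 0.79 [204.6, 241.3] 501
tall_end 0.69 [127.0, 261.3] 311
low_end 0.75 [144.7, 412.4] 252
rail_1 0.72 [142.5, 275.2] 178
rail_1 0
[... 334 characters left out ...]
8.3] 581
{'time': 1.0, 'joints': array([-1.33130531e+00,  1.80815281e-01,  1.60698726e+00,  2.81720916e-06,
        1.35377199e+00, -2.06303305e-01]), 'qd': array([ 0.00129777, -0.00082902, -0.00019938, -0.00027887,  0.00197697,
       -0.00042664]), 'tau': array([ 7.74525724e-04, -4.44851518e+01, -3.51683736e+01, -2.28886174e-04,
        6.63029496e-04, -1.68706026e-05]), 'position': array([ 0.24794715, -0.51882515,  0.23128602]), 'orientation': array([9.75261176e-01, 2.21055737e-01, 1.52567984e-06, 9.03416948e-06]), 'contact_force': array([-0.21587255, -0.54393772, -0.07947212]), 'ft_torque': array([ 0.01136641,  0.02632971, -0.02256247]), 'grip_force': 0.0, 'opening': 0.08524220062874768}
```

View pics/scene0.png

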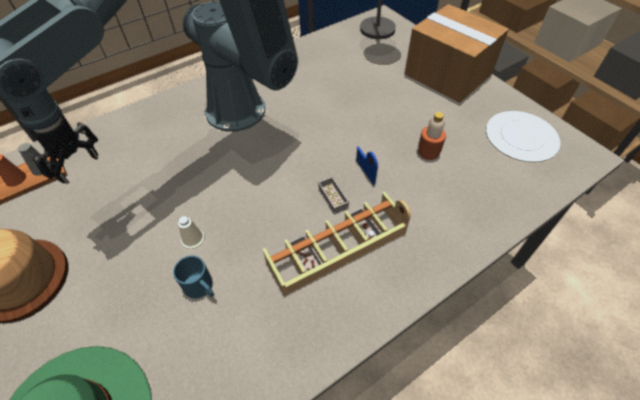

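View pics/top0.png

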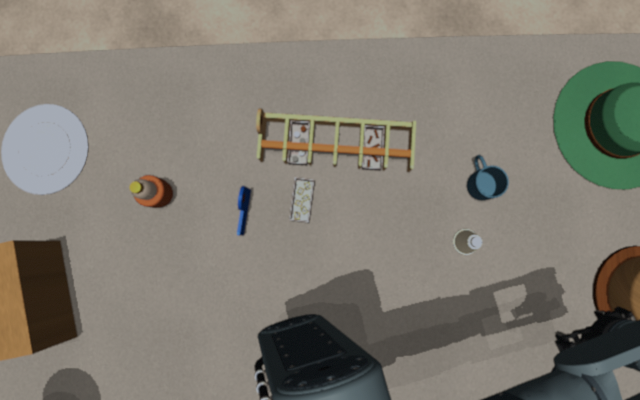

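The scene view shows the wooden tall end at (405,210), the rack running to the low end at (275,270), and the blue decoy at (367,165). The top view shows the tall end at (261,127), on the +y side, and the loose tray at (303,201). The third gap is therefore rack y=+32, at about (325,140). Next I'll enlarge both views to fit the poses.

Run:
```python
import cv2
a=cv2.imread("pics/top0.png")[95:230,225:425]; cv2.imwrite("pics/t1.png",cv2.resize(a,None,fx=4,fy=4,interpolation=cv2.INTER_CUBIC))
a=cv2.imread("pics/scene0.png")[170:295,255:420]; cv2.imwrite("pics/s1.png",cv2.resize(a,None,fx=4.5,fy=4.5,interpolation=cv2.INTER_CUBIC))
```

```text
(no output)
```

View pics/t1.png

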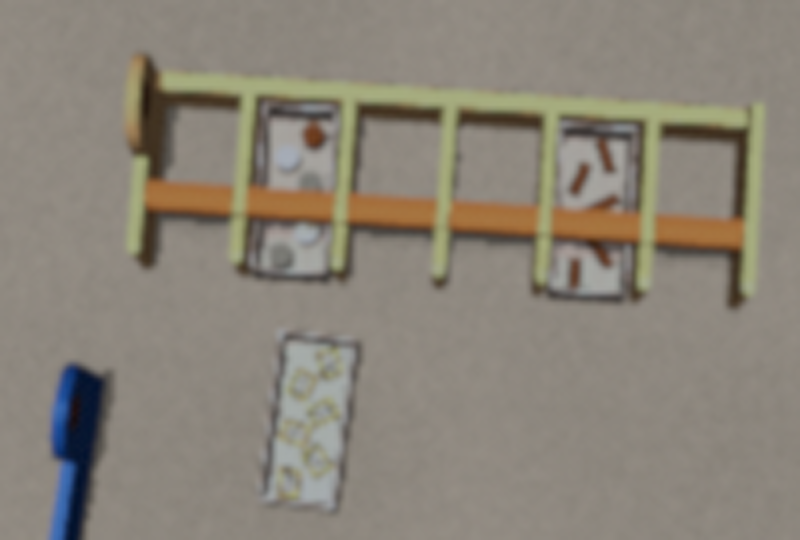

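View pics/s1.png

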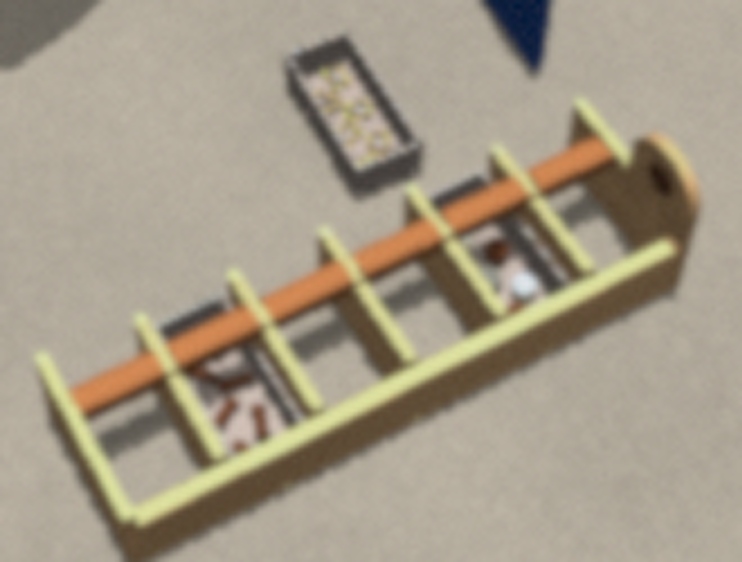

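The enlargements show the divider noses, end-panel noses and tray rim corners clearly, for example the noses at top-crop (238..641, 265..292). I'll fit both poses using both cameras.

```bash
cat > fit.py <<'E'
from h import *
from scipy.optimize import least_squares
def fit(obs,x0):  # obs: list of (im, local pts, px)
    def tf(v,P):
        c,s=np.cos(v[2]),np.sin(v[2]); P=np.array(P,float)
        return np.c_[v[0]+c*P[:,0]-s*P[:,1],v[1]+s*P[:,0]+c*P[:,1],P[:,2]]
    f=lambda v:np.concatenate([(proj(im,tf(v,P))-px).ravel() for im,P,px in obs])
    r=least_squares(f,x0,loss="soft_l1"); return r.x, np.round(f(r.x),1)
TC=lambda p:np.array(p)/4.+[225,95]-.375
SC=lambda p:np.array(p)/4.5+[255,170]-.39
E
python3 - <<'E'
from fit import *
T=manip.get_image("top");S=manip.get_image("scene")
N=[[0,y,.056] for y in(.128,.064,0,-.064,-.128)]+[[0,.192,.064],[0,-.192,.064]]
a=TC([(238,266),(340,274),(440,282),(540,289),(641,294),(135,255),(747,297)])
b=SC([(497,147),(412,187),(325,230),(235,270),(142,316),(580,101),(42,355)])
for o in([(T,N,a)],[(S,N,b)],[(T,N,a),(S,N,b)]):
    v,r=fit(o,[.5,0,0]); print(np.round(v,4),r.tolist())
R=[[sx*.055,sy*.025,.035] for sx,sy in((1,1),(1,-1),(-1,-1),(-1,1))]
a=TC([(281,332),(358,342),(335,512),(263,502)]); b=SC([(420,148),(362,188),(288,64),(347,40)])
for o in([(T,R,a)],[(S,R,b)],[(T,R,a),(S,R,b)]):
    w,r=fit(o,[.4,0,0]); print(np.round(w,4),r.tolist())
c,s=np.cos(v[2]),np.sin(v[2]); d=w[:2]-v[:2]; print("tray in rack",c*d[0]+s*d[1],-s*d[0]+c*d[1],w[2]-v[2])
for y in(.16,.096,.032): print("rail",y,v[0]+c*.039-s*y,v[1]+s*.039+c*y)
for n,im in(("top",T),("scene",S)):
    for t,h in(("mug",.046),("glue_jar",.06),("thread_cone",.04)):
        r=manip.trace(t,n)
        if r: print(n,t,np.round(onz(im,[r[0]["at"][::-1]],h),3))
E
```

```text
[ 0.6225 -0.0288 -0.0988] [-0.5, -0.0, -0.6, -0.3, -0.1, -0.5, 0.4, -0.5, 0.8, 0.1, -0.5, 0.5, 0.5, 0.7]
[ 0.6297 -0.0276 -0.0972] [0.1, -0.0, 0.1, 0.0, -0.0, -0.3, -0.2, 0.4, -0.3, 0.0, 0.2, -0.1, 0.1, 0.0]
[ 0.6257 -0.028  -0.0981] [-0.8, -1.2, -1.0, -1.5, -0.5, -1.8, 0.1, -1.8, 0.5, -1.2, -0.8, -0.7, 0.2, -0.6, -0.9, -0.8, -0.8, -0.8, -1.0, -1.2, -1.1, -0.6, -1.2, -1.0, -0.8, -0.9, -0.8, -1.0]
[ 0.5376  0.056  -0.1455] [-0.0, -0.1, 0.2, -0.4, 0.6, 0.2, -1.0, 0.3]
[ 0.5503  0.0524 -0.1321] [1.6, 1.1, -0.4, -1.4, -1.0, 0.3, 0.3, -0.2]
[ 0.5403  0.0559 -0.1455] [-0.0, -1.2, 0.2, -1.4, 0.7, -0.9, -1.0, -0.8, 0.3, -1.5, -1.7, -4.2, -1.7, -2.5, -0.4, -2.8]
tray in rack -0.09326856360845637 0.07514575581390957 -0.047322078827443284
rail 0.16 0.6802247463488665 0.12739274967790942
rail 0.096 0.6739537077936844 0.06370072446721747
rail 0.032 0.6676826692385023 8.699256525523946e-06
top mug [[ 0.573 -0.406  0.046]]
top glue_jar [[ 0.57  -0.399  0.06 ]]
top thread_cone [[ 0.42  -0.354  0.04 ]]
scene mug [[ 0.579 -0.411  0.046]]
scene glue_jar [[0.563 0.441 0.06 ]]
scene thread_cone [[ 0.42  -0.368  0.04 ]]
```

```bash
python3 -m crank '{"moves":[[[0,0,-8],[25,37,0],0],[[0,0,-16],[50,75,0],0],[[0,0,-24],[75,112,0],0],[[0,0,-31],[100,149,0],0],[[0,0,-31],[125,187,0],0],[[0,0,-31],[150,224,0],0],[[0,0,-31],[175,261,0],0],[[0,0,-31],[200,299,0],0]]}'
python3 -m crank '{"moves":[[[0,0,0],[25,37,0],0],[[0,0,0],[50,75,0],0],[[0,0,0],[75,112,0],0],[[0,0,0],[100,149,0],0],[[0,0,0],[125,187,0],0],[[0,0,0],[150,224,0],0],[[0,0,0],[175,261,0],0],[[0,0,0],[200,299,0],0]]}'
python3 -m crank '{"moves":[[[0,0,0],[15,22,-15],0],[[0,0,0],[30,46,-50],0],[[0,0,0],[30,46,-90],0],[[0,0,0],[30,46,-130],0],[[0,0,0],[30,46,-150],0],[[0,0,0],[30,46,-150],0]]}'
```

```text
time: 2.2
position: [0.4488, -0.2183, 0.2316]
orientation: [0.999, -0.048, 0.0, 0.0]
contact_force: [1.5, -0.8, 0.0]
opening: 0.0002
grip_force: 0.0
time: 3.0
position: [0.6488, 0.0809, 0.2313]
orientation: [0.999, -0.048, 0.0, 0.0]
contact_force: [-0.2, -0.6, 0.3]
opening: -0.0002
grip_force: 0.0
time: 3.6
position: [0.6747, 0.1252, 0.0764]
orientation: [0.999, -0.048, -0.004, 0.0]
contact_force: [0.2, 0.3, 0.5]
opening: -0.0
grip_force: 0.0
```

```bash
python3 -m crank '{"moves":[[[0,0,0],[0,0,0],0],[[0,0,0],[0,0,0],0],[[0,0,0],[0,0,0],0]]}'
python3 - <<'E'
from h import *
p=manip.read_state()["position"]
o=[]
for n in("top","scene"):
    im=manip.get_image(n); q=proj(im,[p])[0]; print(n,q)
    x,y=int(q[0]),int(q[1]); a=im["frame"][y-35:y+35,x-45:x+45,::-1].copy()
    a=cv2.resize(a,None,fx=4.4,fy=6.2 if 0 else 4.4,interpolation=cv2.INTER_CUBIC); cv2.circle(a,(int((q[0]-x+45.5)*4.4),int((q[1]-y+35.5)*4.4)),3,(255,0,255),-1); o.append(a)
cv2.imwrite("pics/c2.png",np.hstack(o))
E
```

```text
time: 3.9
position: [0.6795, 0.1251, 0.0838]
orientation: [0.999, -0.048, 0.002, -0.0]
contact_force: [0.3, -0.1, 0.6]
opening: 0.0003
grip_force: 0.0
top [271.4647409 141.8721282]
scene [381.1362124  200.91295745]
```

View pics/c2.png

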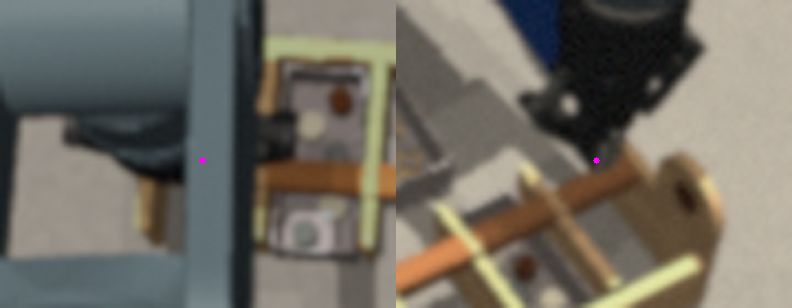

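The scene view shows the closed fingertips at (598,165), on the projected TCP and just above rail section 1. Lowering gently.

```bash
python3 -m crank '{"moves":[[[0,0,0],[1,0,-6],0],[[0,0,0],[1,0,-11],0],[[0,0,0],[1,0,-15],0],[[0,0,0],[1,0,-17],0],[[0,0,0],[1,0,-19],0],[[0,0,0],[1,0,-20],0],[[0,0,0],[1,0,-20],0],[[0,0,0],[1,0,-20],0]]}'
```

```text
time: 4.8
position: [0.6788, 0.1252, 0.0621]
orientation: [0.999, -0.048, -0.0, 0.0]
contact_force: [-4.0, 0.1, 5.7]
opening: -0.0002
grip_force: 2.9
```

```bash
python3 -m crank '{"moves":[[[0,0,0],[0,0,0],0],[[0,0,0],[0,0,0],0],[[0,0,0],[0,0,8],0],[[0,0,0],[-3,-32,8],0],[[0,0,0],[-6,-64,8],0],[[0,0,0],[-6,-64,8],0],[[0,0,0],[-6,-64,4],0],[[0,0,0],[-6,-64,2],0]]}'
python3 -m crank '{"moves":[[[0,0,0],[0,0,-2],0],[[0,0,0],[0,0,-2],0],[[0,0,0],[0,0,-2],0],[[0,0,0],[0,0,-2],0]]}'
```

```text
time: 5.6
position: [0.6729, 0.0619, 0.0631]
orientation: [0.999, -0.047, -0.0, -0.0]
contact_force: [-0.5, 0.1, 0.6]
opening: -0.0001
grip_force: 0.0
time: 6.0
position: [0.6729, 0.0622, 0.0621]
orientation: [0.999, -0.047, -0.0, 0.0]
contact_force: [-3.3, -0.5, 6.7]
opening: 0.0001
grip_force: 3.3
```

```bash
python3 -m crank '{"moves":[[[0,0,0],[0,0,0],0],[[0,0,0],[0,0,8],0],[[0,0,0],[-3,-32,8],0],[[0,0,0],[-6,-64,8],0],[[0,0,0],[-6,-64,8],0],[[0,0,0],[-6,-64,4],0],[[0,0,0],[-6,-64,2],0],[[0,0,0],[-6,-64,0],0]]}'
python3 -m crank '{"moves":[[[0,0,0],[0,0,0],0],[[0,0,0],[0,0,0],0],[[0,0,0],[0,0,0],0],[[0,0,0],[0,0,0],0]]}'
```

```text
time: 6.8
position: [0.6668, -0.0015, 0.062]
orientation: [0.999, -0.047, -0.0, -0.0]
contact_force: [-9.2, 1.8, 18.4]
opening: 0.0002
grip_force: 9.5
time: 7.2
position: [0.6668, -0.0014, 0.0621]
orientation: [0.999, -0.047, -0.0, -0.0]
contact_force: [-4.4, 0.1, 7.1]
opening: -0.0001
grip_force: 3.6
```

```bash
python3 -m crank '{"moves":[[[0,0,0],[0,0,40],0],[[0,0,0],[0,0,60],0.3],[[0,0,-2.7],[-45,17,60],1],[[0,0,-2.7],[-90,34,60],1],[[0,0,-2.7],[-135,51,60],1],[[0,0,-2.7],[-161,61,60],1],[[0,0,-2.7],[-161,61,60],1],[[0,0,-2.7],[-161,61,60],1]]}'
python3 - <<'E'
from h import *
im=manip.get_image("scene"); cv2.imwrite("pics/c3.png",cv2.resize(im["frame"][130:290,250:430,::-1],None,fx=4,fy=3.7,interpolation=cv2.INTER_CUBIC))
E
```

```text
time: 8.0
position: [0.5063, 0.0591, 0.1217]
orientation: [0.998, -0.07, 0.001, 0.0]
contact_force: [-0.7, 0.1, -0.9]
opening: 0.0851
grip_force: 0.0
```

View pics/c3.png

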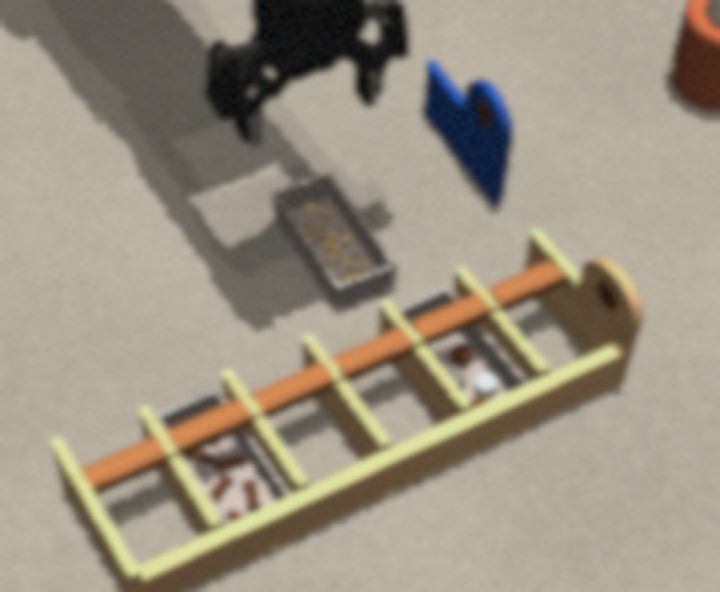

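The scene view shows the open gripper astride the tray (tray at about (335,240) in the crop), clear of the blue decoy and the rack. Descending and gripping.

```bash
python3 -m crank '{"moves":[[[0,0,0],[0,0,-40],1],[[0,0,0],[0,0,-80],1],[[0,0,0],[0,0,-100],1],[[0,0,0],[0,0,-110],1],[[0,0,0],[0,0,-113],1],[[0,0,0],[0,0,-113],1],[[0,0,0],[0,0,-113],0.7],[[0,0,0],[0,0,-113],0.6]]}'
python3 -m crank '{"moves":[[[0,0,0],[0,0,0],0.5],[[0,0,0],[0,0,0],0.5],[[0,0,0],[0,0,0],0.4],[[0,0,0],[0,0,0],0.4]]}'
python3 - <<'E'
from h import *
for n in("top","scene"):
    r=manip.trace("tray",n); im=manip.get_image(n)
    for k in r[:2]: print(n,k["score"],k["at"],onz(im,[k["at"][::-1]],.02).round(3))
im=manip.get_image("scene"); cv2.imwrite("pics/c4.png",cv2.resize(im["frame"][130:290,250:430,::-1],None,fx=4,fy=3.7,interpolation=cv2.INTER_CUBIC))
E
```

```text
time: 8.85
position: [0.5072, 0.0581, 0.0096]
orientation: [0.997, -0.071, 0.001, 0.0]
contact_force: [0.4, 0.4, 1.6]
opening: 0.0592
grip_force: 1.3
time: 9.25
position: [0.5072, 0.0582, 0.0098]
orientation: [0.997, -0.071, 0.001, -0.0]
contact_force: [-0.6, 1.1, 6.0]
opening: 0.049
grip_force: 62.0
top 0.69 [198.3, 299.9] [[0.543 0.062 0.02 ]]
scene 0.93 [198.6, 332.9] [[0.556 0.047 0.02 ]]
```

View pics/c4.png

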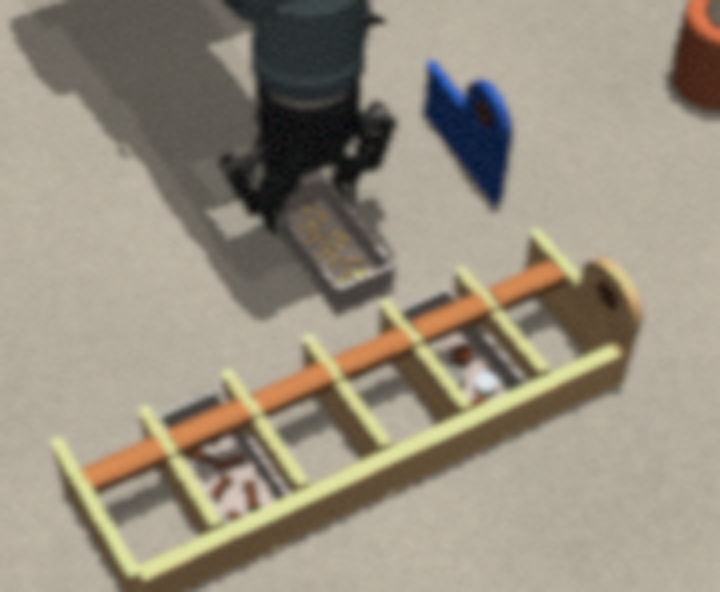

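The scene view shows the pads holding the tray's rear sides at about (300,200) in the crop. Now I'll slide it sideways and square it to gap 3.

```bash
python3 -m crank '{"moves":[[[0,0,0.5],[-1,-8,0],0.4],[[0,0,1],[-2,-17,0],0.4],[[0,0,1.5],[-3,-26,0],0.4],[[0,0,2],[-4,-34,0],0.4],[[0,0,2.5],[-4,-42,0],0.4],[[0,0,2.5],[-4,-42,0],0.4],[[0,0,2.5],[-4,-42,0],0.4]]}'
python3 - <<'E'
from h import *
im=manip.get_image("scene"); a=cv2.resize(im["frame"][170:270,290:400,::-1],None,fx=6,fy=6,interpolation=cv2.INTER_CUBIC); cv2.imwrite("pics/c5.png",a)
E
```

```text
time: 10.2
position: [0.5033, 0.0152, 0.0098]
orientation: [0.999, -0.049, 0.001, 0.001]
contact_force: [-1.1, -2.8, 5.5]
opening: 0.0491
grip_force: 62.1
```

View pics/c5.png

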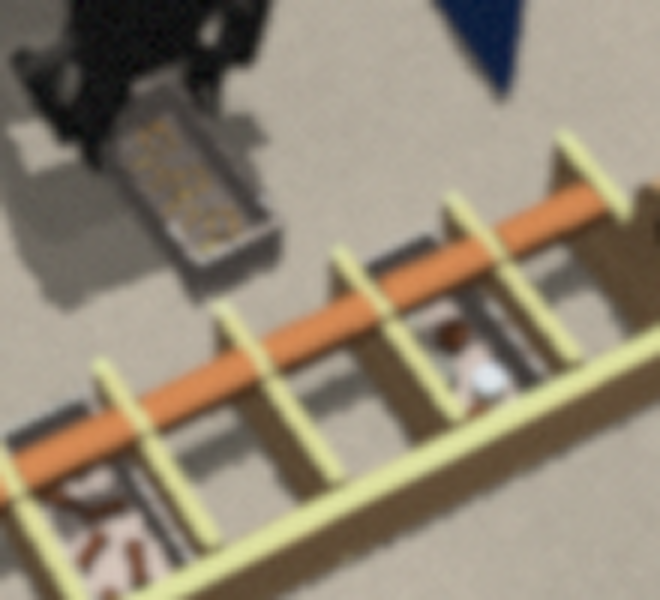

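The front of the tray (crop (195,265) to (277,225)) faces the gap between the dividers with noses at (222,308) and (340,252). I'll check its lateral offset numerically.

Run:
```python
from h import *
im=manip.get_image("scene")
px=lambda p:np.array(p)/6.+[290,170]-.4
W=np.r_[onz(im,px([(193,265),(279,222),(113,150)]),.035),onz(im,px([(222,304),(340,248)]),.056)]
v=[.6297,-.0276,-.0972]; c,s=np.cos(v[2]),np.sin(v[2]); d=W[:,:2]-v[:2]
print(np.round(np.c_[c*d[:,0]+s*d[:,1],-s*d[:,0]+c*d[:,1]]*1000,1))
print(manip.read_state()["position"])
```

```text
[[ -39.7    5.8]
 [ -41.2   55. ]
 [-120.8    5.2]
 [  -0.7   -0.2]
 [  -0.8   64.5]]
[0.50332928 0.01516885 0.00983223]
```

```bash
python3 -m crank '{"moves":[[[0,0,0],[10,0,0],0.4],[[0,0,0],[20,-1,0],0.4],[[0,0,0],[30,-2,0],0.4],[[0,0,0],[40,-3,0],0.4],[[0,0,0],[48,-3.7,0],0.4],[[0,0,0],[56,-4.5,0],0.4],[[0,0,0],[56,-4.5,0],0.4]]}'
```

```text
time: 11.0
position: [0.5591, 0.0108, 0.0098]
orientation: [0.999, -0.049, 0.001, 0.0]
contact_force: [-2.6, -2.5, 9.7]
opening: 0.0492
grip_force: 62.5
```

```bash
python3 -m crank '{"moves":[[[0,0,0],[8,-0.8,0],0.4],[[0,0,0],[16,-1.6,0],0.4],[[0,0,0],[24,-2.4,0],0.4],[[0,0,0],[32,-3.1,0],0.4],[[0,0,0],[42,-4.1,0],0.4],[[0,0,0],[42,-4.1,0],0.4]]}'
```

```text
time: 11.6
position: [0.6015, 0.0067, 0.0099]
orientation: [0.999, -0.049, 0.001, 0.0]
contact_force: [-0.5, -3.1, 9.3]
opening: 0.0492
grip_force: 62.5
```

```bash
python3 -m crank '{"moves":[[[0,0,0],[0,0,0],0.7],[[0,0,0],[0,0,0],0.85],[[0,0,0],[0,0,0],0.85],[[0,0,0],[0,0,60],0.85],[[0,0,0],[-30,3,60],0.85],[[0,0,0],[-64,6,60],0.25],[[0,0,0],[-64,6,60],0.25],[[0,0,0],[-64,6,60],0.25]]}'
python3 - <<'E'
from h import *
im=manip.get_image("scene"); a=cv2.resize(im["frame"][170:270,290:400,::-1],None,fx=6,fy=6,interpolation=cv2.INTER_CUBIC); cv2.imwrite("pics/c6.png",a)
E
```

```text
time: 12.4
position: [0.5355, 0.0138, 0.0683]
orientation: [0.999, -0.049, 0.0, -0.0]
contact_force: [0.5, 0.4, 0.1]
opening: 0.0293
grip_force: 0.0
```

View pics/c6.png

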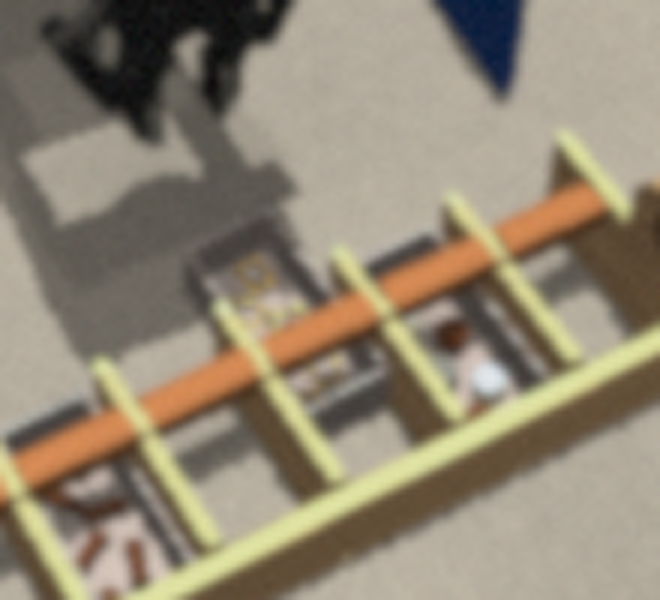

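The scene view shows the tray straight in the third gap, with its rear edge at about crop (195,265) to (275,225) outside the mouth, and the fingers behind it. Lowering, then pushing the end.

```bash
python3 -m crank '{"moves":[[[0,0,0],[0,0,-30],0.25],[[0,0,0],[0,0,-50],0.25],[[0,0,0],[0,0,-59],0.25],[[0,0,0],[0,0,-59],0.25],[[0,0,0],[10,-1,-59],0.25],[[0,0,0],[20,-2,-59],0.25],[[0,0,0],[28,-2.8,-59],0.25],[[0,0,0],[36,-3.5,-59],0.25]]}'
python3 -m crank '{"moves":[[[0,0,0],[6,-0.6,0],0.25],[[0,0,0],[12,-1.2,0],0.25],[[0,0,0],[18,-1.8,0],0.25],[[0,0,0],[24,-2.4,0],0.25],[[0,0,0],[30,-3,0],0.25],[[0,0,0],[34,-3.4,0],0.25],[[0,0,0],[34,-3.4,0],0.25]]}'
```

```text
time: 13.25
position: [0.5735, 0.0099, 0.0101]
orientation: [0.999, -0.049, 0.001, 0.0]
contact_force: [-1.4, 0.5, 1.2]
opening: 0.0214
grip_force: 0.6
time: 13.95
position: [0.6067, 0.0065, 0.0093]
orientation: [0.999, -0.049, 0.0, 0.0]
contact_force: [-0.5, 1.4, -0.1]
opening: 0.0212
grip_force: 0.0
```

```bash
python3 -m crank '{"moves":[[[0,0,0],[2,-0.2,0],0.25],[[0,0,0],[4,-0.4,0],0.25],[[0,0,0],[6,-0.6,0],0.25],[[0,0,0],[7,-0.7,0],0.25],[[0,0,0],[7,-0.7,0],0.25]]}'
python3 -m crank '{"moves":[[[0,0,0],[1,-0.1,0],0.25],[[0,0,0],[2,-0.2,0],0.25],[[0,0,0],[2,-0.2,0],0.25]]}'
```

```text
time: 14.45
position: [0.6132, 0.0059, 0.0093]
orientation: [0.999, -0.049, 0.0, 0.0]
contact_force: [-0.5, 1.0, 0.5]
opening: 0.0213
grip_force: 0.0
time: 14.75
position: [0.6151, 0.0058, 0.0093]
orientation: [0.999, -0.049, 0.0, -0.0]
contact_force: [-0.9, 0.7, 0.1]
opening: 0.0213
grip_force: 0.1
```

```bash
python3 -m crank '{"moves":[[[0,0,0],[1,-0.1,0],0.25],[[0,0,0],[2,-0.2,0],0.25],[[0,0,0],[3,-0.3,0],0.25],[[0,0,0],[3,-0.3,0],0.25]]}'
python3 -m crank '{"moves":[[[0,0,0],[1,-0.1,0],0.25],[[0,0,0],[2,-0.2,0],0.25],[[0,0,0],[2,-0.2,0],0.25]]}'
```

```text
time: 15.15
position: [0.6173, 0.0055, 0.009]
orientation: [0.999, -0.049, -0.001, -0.0]
contact_force: [-4.0, -1.1, 0.2]
opening: 0.0212
grip_force: 0.1
time: 15.45
position: [0.6171, 0.0057, 0.008]
orientation: [0.999, -0.049, -0.003, -0.0]
contact_force: [-9.3, -0.2, 0.9]
opening: 0.0212
grip_force: 0.0
```

The force rises with no further motion, so the tray is against the back board. Backing off and checking.

```bash
python3 -m crank '{"moves":[[[0,0,0],[-5,0.5,0],0.25],[[0,0,0],[-30,3,0],0.25],[[0,0,0],[-60,6,0],0.25],[[0,0,0],[-80,8,50],0.25],[[0,0,0],[-100,10,100],0.25],[[0,0,0],[-120,12,140],0.25],[[0,0,0],[-120,12,140],0.25],[[0,0,0],[-120,12,140],0.25]]}'
python3 - <<'E'
from h import *
im=manip.get_image("scene"); a=cv2.resize(im["frame"][110:310,160:460,::-1],None,fx=2.6,fy=2.6,interpolation=cv2.INTER_CUBIC); cv2.imwrite("pics/c7.png",a)
E
```

```text
time: 16.25
position: [0.5015, 0.0171, 0.1516]
orientation: [0.999, -0.049, 0.003, 0.0]
contact_force: [-0.5, -0.4, 0.0]
opening: 0.0214
grip_force: 0.0
```

View pics/c7.png

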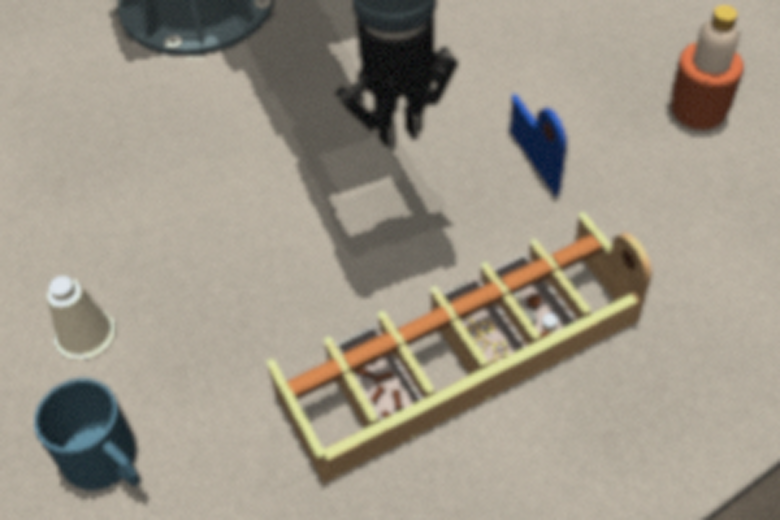

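The tray is home in the third gap (about (480,320)), its near end flush like the stored tray beside it. The bystanders and stored trays are undisturbed, and the gripper is clear.

```bash
python3 -c "
from workcell import manip
print(manip.sign_off())"
```

```text
the job is handed in; nothing more can be done
None
```

I touched the rail over gaps 1, 2 and 3 in order from the tall end. I then slid the loose tray along the bench and pushed it home against the back board in the third gap; nothing else looked moved, and the job is handed in with no verdict shown.

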